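Fit the weighing pan on the bakery scale and switch it on

ROBOT

A 6-joint arm with a two-finger parallel gripper is mounted at the origin on the work surface. World frame = base frame: x ahead of the robot, y to its left, z up, the work surface at z = 0. Lengths are in m, angles in rad, forces in N, time in s.
With the tool pointing down it reaches from about 0.35 to 0.85 m from the base axis. Payload 8.1 kg.
Tool frame: the origin (TCP) lies on the centre line of the jaws, within the pads' length; the fingertips stand 17 mm ahead of it and the grasp point (between the pads) lies 2 mm behind it; x points along the fingers, z is the direction in which the jaws open and shut, and the axes are right-handed (so a half turn about x gives the same grasp; the last joint's range is limited). The gripper opens to 93 mm and grips with 3 to 60 N. Pads are 15 mm wide; open, the fingers measure 128 mm over their backs; the gripper's body (75 mm by 188 mm) begins 65 mm behind the grasp point.
Start: joints at [-1.289, 0.13, 1.488, -0, 1.523, -0.085], TCP at [0.215, -0.56, 0.236] pointing down, gripper open.
Joint ranges: [-2.96, 2.96], [-0.89, 2.26], [0.02, 2.5], [-1.34, 4.48], [0, 2.73], [-2.66, 2.66]. Speed limits (rad/s): [2.39, 2.39, 2.79, 3.14, 3.14, 3.14].

INTERFACE

Orientations are given as a rotation vector (axis times angle).
In Python, from plant import telemetry, optics, workorder gives the robot as it stands.
- The arm moves only by the shell command python3 -m inch 'ROWS' [FORCE]. ROWS is JSON, a list that holds one entry, the list of rows, each a list of 7 numbers: the shift along the tool's x, y, z in m, then the turn, a rotation vector about the tool's x, y, z in rad, then the opening, from 0 (shut) to 1 (fully open). In form: [[[tx, ty, tz, ax, ay, az, grip], ...]]. A call has 1 to 20 rows; each row shifts and turns the pose as measured when the row begins, along the tool's axes as they then stand; what a row does not reach is not made up. A row lasts 1/10 s, in which the tool goes at most 50 mm and 8.59 degrees, less where a joint would pass 70% of its speed; a pose out of reach is approached as far as the arm can. A call is refused whole if a number of a shift passes 0.05 or a number of a turn 0.15, either way. A call with a gripper value outside its range is refused whole. The fingers move at their own pace and stop on an object; FORCE is the grip in N (left out, the last holds). Time passes only in rows, so rows that do not move let the fingers close. It gives the time, the measured TCP pose, the force and the opening at its end, in the units of the state.
- telemetry.read_state(): the state, without advancing time (a new reading comes with each control period).
- optics.read_camera(name): name is "scene" or "top"; returns a dict with "frame" (384x512x3 uint8, blue, green, red), "fx", "fy", "cx", "cy" (pixels), "rvec" (rotation vector, rad) and "tvec" (3), from world to camera coordinates, as OpenCV has them. Camera axes: x right, y down, z forward; pixel columns grow to the right and rows downward; lengths in m; the calibration is good to about 2 mm. A picture is of the moment at which its call begins. There is no depth.
- workorder.close_job(): hands the job in, once; it reports no verdict.
The state is a dict: "t": time; "q": joint angles; "dq": joint speeds; "joint_torque": joint torques, N m; "tool_pos": TCP position; "orientation": TCP orientation; "force": force on the tool from outside, world axes, zero at the start; "wrist_torque": the same for the moment, N m; "opening": finger opening in m.
Only numpy, scipy, OpenCV 4.12 (cv2) and the standard library are available. Lean on these libraries where they do the work, as an engineer would, in place of code of your own. Each camera call takes 0.05 s, during which the arm holds its last target. There are 200 camera calls.

TASK

Lay the steel weighing pan, rim up, on the raised carrier of the counter scale, centred and square over it, and let go; then press the pan down level until the carrier snaps down and stays down. Only after that switch the scale on by pushing the far end of the wide rocker over so that it snaps to the other side. Leave the narrow rocker as it is and do not push the jar, the mug or the bottle about.

Things in the scene. Friction and masses are not known exactly. Their poses are not given: they have to be found in the camera images.
- scale: White counter scale, fixed. Origin: centre of its underside, on the counter; its +x points away from the operator. Sizes in mm, scale frame: weighing part x -25 to 135, y -95 to 95, 60 high; before it, x -140 to -25, the lower control panel, 45 high, with a flat dark display window at y = -53 and two grey rockers side by side.
- pole (a point): Foot, on the counter, of the scale's round display pole, 16 mm in diameter, that stands on a low bracket beside the weighing part at x = 45, y = +125 mm of the scale. From 203 to 248 mm above the counter it carries a display head 28 (scale x) by 80 (y) mm. Fixed.
- carrier (a joint): Travel of the scale's pan carrier, in m: 0 = raised (as it starts), 0.008 = fully down. An over-centre spring holds it at either end: with the pan on it, about 7 to 9 N of downward push starts it from the raised position, and past half way (0.004) it snaps down and stays. The pan's own weight does not start it.
- carrier_top (a point): Centre of the top face of the carrier, a flat level aluminium plate 110 (x) by 140 (y) by 6 mm without any guides, at x = +45, y = 0 of the scale, with the scale's axes. Its height is 82 mm above the counter when raised, 74 mm when down.
- power_rocker (a joint): Angle in rad of the wide rocker, the scale's power switch: 0 = off (as it starts: the far, +x end stands up), 0.5 = on (far end down, near end up). It is unstable at the middle (0.25) and snaps to the nearer side; pushing down on its raised end takes about 5 N.
- power_rocker_far_end (a point): Point on the top of the wide rocker, 18 mm from its pivot towards its far (+x) end. The paddle is 48 (along the scale's x) by 30 (y) by 8 mm thick, pivoting about the scale's y axis at x = -85, y = +8, z = 55 mm of the scale. This point is about 64 mm above the counter when off and drops about 9 mm when on.
- light_rocker (a joint): Angle in rad of the narrow rocker (display light), 0 = off (as it starts), 0.5 = on: same make and same action as the wide one, to be left off.
- light_rocker_far_end (a point): Point on the top of the narrow rocker, 18 mm from its pivot towards its far end. The paddle is 48 (x) by 16 (y) mm; its pivot is at x = -85, y = +60, z = 55 mm of the scale.
- pan: Loose weighing pan of plain steel, about 0.3 kg: a flat rectangular tray, outside 120 (its x) by 150 (its y) by 24 mm high, floor 4 mm thick, all four upright walls 8 mm thick and open at the top, so that a wall can be pinched from above. Origin: centre of its underside; z up. It lies on the counter at any yaw; either way round on the carrier is right.
- jar: Loose amber glass jar with steel lid, 68 mm in diameter, 105 mm high, standing close to one side of the pan. Origin: centre of its underside. Bystander.
- mug: Loose white ceramic cup, 76 mm in diameter, 90 mm high, standing close to another side of the pan. Origin: centre of its underside. Bystander.
- bottle: Loose green glass bottle, 66 mm in diameter, 190 mm high, standing on the counter behind the far side of the scale. Origin: centre of its underside. Bystander.
Mind the look-alikes: they are no part of the job. What is meant by the pan is not brown or pink, and is the smaller of those in its own colour.

How it is judged:
On the way, in this order (a step that is already met when the one before it is completed fails the run):
1. the pan lies centred and square on the still raised carrier, let go, with the scale still off (horizontal distance between pan and carrier_top below 0.01 m and angle between the x axis of pan and the x axis of carrier_top, either way round below 0.12 rad and z of pan in the frame of carrier_top between -0.004 and 0.004 m and angle between pan's own z axis and vertical below 0.05 rad and value of joint carrier below 0.003 m and linear speed of pan below 0.03 m/s and contact force between pan and the fingers below 0.3 N and value of joint power_rocker below 0.15 rad), for 0.1 s.
2. the pan has been pressed down with the carrier, which stays down, with the scale still off (horizontal distance between pan and carrier_top below 0.01 m and angle between the x axis of pan and the x axis of carrier_top, either way round below 0.12 rad and z of pan in the frame of carrier_top between -0.004 and 0.004 m and angle between pan's own z axis and vertical below 0.05 rad and value of joint carrier above 0.0065 m and value of joint power_rocker below 0.15 rad), for 0.1 s.
3. the wide rocker has snapped over to on (value of joint power_rocker above 0.42 rad), for 0.2 s.
At the end, for the whole second after the job is handed in: Pan released, at rest, rim up, level (0.05 rad) on the carrier, centred within 10 mm, square within 0.12 rad (either way round); carrier beyond 6.5 mm; wide rocker beyond 0.42 rad, narrow one below 0.15 rad; jar, mug and bottle upright (0.2 rad), within 30 mm of their starts (horizontal distance between pan and carrier_top below 0.01 m and angle between the x axis of pan and the x axis of carrier_top, either way round below 0.12 rad and z of pan in the frame of carrier_top between -0.004 and 0.004 m and angle between pan's own z axis and vertical below 0.05 rad and value of joint carrier above 0.0065 m and value of joint power_rocker above 0.42 rad and value of joint light_rocker below 0.15 rad and contact force between pan and the fingers below 0.3 N and linear speed of pan below 0.02 m/s and angular speed of pan below 0.2 rad/s and distance of each of jar, mug, bottle from where it was at the start of the episode below 0.03 m and angle between each of jar, mug, bottle's own z axis and vertical below 0.2 rad); the robot touches nothing.
It fails at once if the narrow rocker is switched over (value of joint light_rocker above 0.25 rad).
It fails at once if the jar is pushed away by more than 30 mm or tipped (distance of jar from where it was at the start of the episode above 0.03 m or angle between jar's own z axis and vertical above 0.35 rad).
It fails at once if the mug is pushed away by more than 30 mm or tipped (distance of mug from where it was at the start of the episode above 0.03 m or angle between mug's own z axis and vertical above 0.35 rad).
It fails at once if the bottle is pushed away by more than 30 mm or tipped (distance of bottle from where it was at the start of the episode above 0.03 m or angle between bottle's own z axis and vertical above 0.35 rad).
It also fails if it takes over 58 s, if anything falls off the work surface, if the arm or the gripper's body presses on something with over 40 N, if the wrist force passes 120 N, or if a joint passes its speed limit or range.

## Working session

There is one attempt and no reset: what is moved stays moved. The work goes in short steps, Python scripts to look and compute and a shell command to move; the robot and the scene stay as the last step left them, time stands still between calls to the robot, and variables do not carry over. Pictures are saved under pics/ and viewed, on a budget of 10 in all, crops included, one or two more only if the job needs it, and the job is handed in when it is done.

```bash
mkdir -p pics
cat > h.py <<'E'
import numpy as np,cv2
from plant import telemetry,optics,workorder
def cam(n,save=None):
    c=optics.read_camera(n)
    if save: cv2.imwrite('pics/'+save,c['frame'])
    c['K']=np.array([[c['fx'],0,c['cx']],[0,c['fy'],c['cy']],[0,0,1.]])
    c['R']=cv2.Rodrigues(np.array(c['rvec'],float))[0]; c['t']=np.array(c['tvec'],float).ravel()
    return c
def ray(c,uv,z):
    uv=np.atleast_2d(np.array(uv,float)); d=np.c_[uv,np.ones(len(uv))]@np.linalg.inv(c['K']).T@c['R']
    o=-c['R'].T@c['t']; return o+d*((z-o[2])/d[:,2])[:,None]
def proj(c,P):
    q=np.atleast_2d(P)@c['R'].T+c['t']; q=q@c['K'].T; return q[:,:2]/q[:,2:]
E
python3 - <<'E'
from h import *
a=cam('scene');b=cam('top')
cv2.imwrite('pics/1.png',cv2.resize(a['frame'],(800,600),interpolation=cv2.INTER_CUBIC));cv2.imwrite('pics/2.png',cv2.resize(b['frame'],(800,600),interpolation=cv2.INTER_CUBIC))
for c in(a,b):print(-c['R'].T@c['t'],c['fx'],c['R'][2])
s=telemetry.read_state();print(s)
print(cv2.Rodrigues(np.array(s['orientation']))[0])
E
```

```text
[1.19987174 0.02554455 0.75827749] 348.9851405738825 [-0.67008066 -0.0875183  -0.73711089]
[ 0.37177236 -0.04325387  1.13007222] 448.94507976393203 [ 0.19500588  0.01161239 -0.98073333]
{'t': 0.1, 'q': array([-1.28939115e+00,  1.31076249e-01,  1.48913637e+00,  1.05082800e-05,
        1.52299025e+00, -8.54079390e-02]), 'dq': array([-7.20030808e-05, -1.96123492e-03, -1.12555937e-03, -2.39917198e-05,
       -1.31025489e-03, -2.97509013e-04]), 'joint_torque': array([ 1.56072249e-03, -5.61340821e+01, -4.93096089e+01,  7.70392525e-02,
        2.91462574e-02, -4.40628526e-05]), 'tool_pos': array([ 0.21507539, -0.55962766,  0.2347166 ]), 'orientation': array([ 0.93590759,  1.36196663, -0.93420709]), 'force': array([ 0.28524983, -0.51584626, -0.46231722]), 'wrist_torque': array([ 0.01068873, -0.04102989,  0.02179661]), 'opening': 0.09289118830194054}
[[-4.37084104e-04  9.33475250e-01  3.58641557e-01]
 [ 1.54979887e-03  3.58641793e-01 -9.33473975e-01]
 [-9.99998704e-01  1.47815643e-04 -1.60345551e-03]]
```

View pics/1.png

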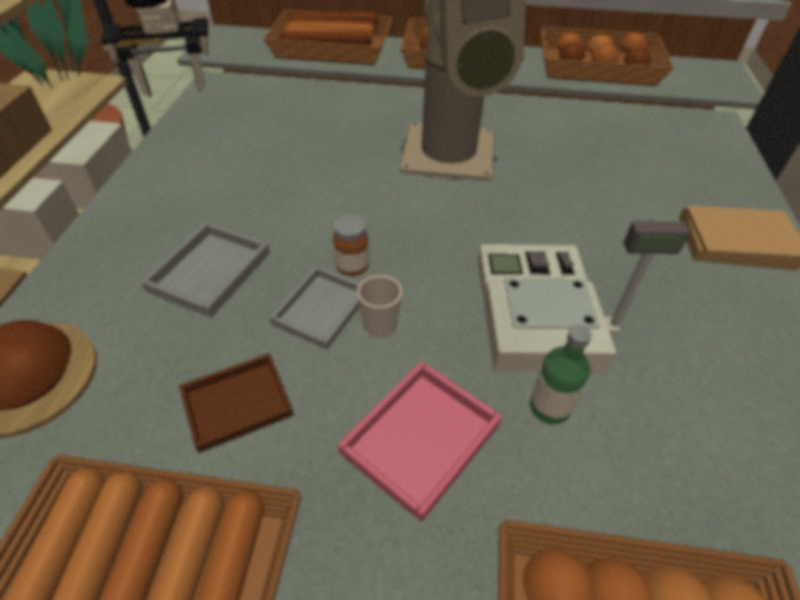

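View pics/2.png

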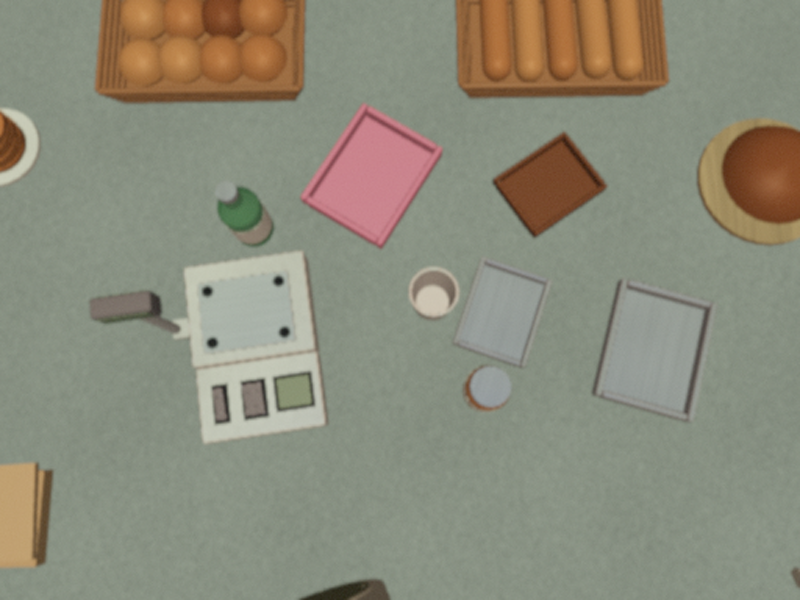

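The pictures show four trays. In the top view (800x600): small grey (502,312), large grey (655,350), brown (550,185), pink (372,175). The small grey one is the pan. The jar is at (489,388), the mug at (434,293), the scale at (255,345) and the bottle at (250,215). I'll check this in one close crop.

Run:
```python
from h import *
b=cam('top');f=b['frame']
p=cv2.resize(f[160:256,256:356],(400,384),interpolation=cv2.INTER_CUBIC)
s=cv2.resize(f[155:287,112:212],(400,528),interpolation=cv2.INTER_CUBIC)
o=np.zeros((528,800,3),np.uint8);o[:384,:400]=p;o[:,400:]=s
cv2.imwrite('pics/3.png',o)
```

```text
(no output)
```

View pics/3.png

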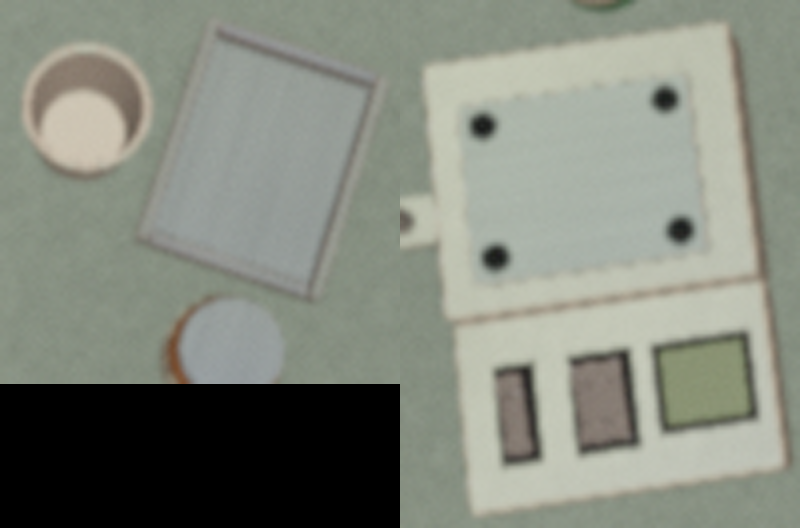

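```bash
cat >> h.py <<'E'
def fit(model,meas):  # 2D rigid: meas = R model + t
    m,q=np.array(model,float),np.array(meas)[:,:2]; mc,qc=m.mean(0),q.mean(0)
    a,b=m-mc,q-qc; th=np.arctan2((a[:,0]*b[:,1]-a[:,1]*b[:,0]).sum(),(a*b).sum())
    R=np.array([[np.cos(th),-np.sin(th)],[np.sin(th),np.cos(th)]]); t=qc-R@mc
    return t,th,(q-(m@R.T+t))
E
python3 - <<'E'
from h import *
b=cam('top')
cr=lambda l,u0,v0,off=0:[((u-off+.5)/4-.5+u0,(v+.5)/4-.5+v0) for u,v in l]
P=ray(b,cr([(213,24),(382,78),(318,298),(142,238)],256,160),.024)
print('pan',P.round(4),[np.linalg.norm(P[i]-P[i-1]).round(4) for i in range(4)])
# image up=+x world, image left=+y : corners TL,TR,BR,BL
print(fit([(.06,.075),(.06,-.075),(-.06,-.075),(-.06,.075)],P) )
print(fit([(.075,.06),(.075,-.06),(-.075,-.06),(-.075,.06)],P) )
S=ray(b,cr([(424,68),(728,24),(762,278),(446,322)],112,155,400),.06)
print('scale',S.round(4),fit([(.135,.095),(.135,-.095),(-.025,-.095),(-.025,.095)],S))
C=ray(b,cr([(460,106),(690,76),(708,252),(474,286)],112,155,400),.082)
print('carrier',fit([(.1,.07),(.1,-.07),(-.01,-.07),(-.01,.07)],C))
C=ray(b,cr([(483,126),(665,99),(680,230),(495,258)],112,155,400),.082)
print('screws',C.mean(0),C.round(4))
for n,z,uv in(('jar',.105,(232,348)),('mug',.09,(88,108))):print(n,ray(b,cr([uv],256,160),z).round(3))
print('bottletop',ray(b,[(227/1.5625,192/1.5625)],.19))
print('pole',ray(b,[(185/1.5625,328/1.5625)],.02))
E
```

```text
pan [[ 0.6459 -0.1631  0.024 ]
 [ 0.6098 -0.2681  0.024 ]
 [ 0.4721 -0.2222  0.024 ]
 [ 0.5102 -0.1151  0.024 ]] [np.float64(0.144), np.float64(0.111), np.float64(0.1451), np.float64(0.1136)]
(array([ 0.55952815, -0.19213375]), np.float64(-0.33381930682139016), array([[ 0.00515679, -0.02221255],
       [ 0.01817273,  0.0145394 ],
       [-0.00612548,  0.0211622 ],
       [-0.01720404, -0.01348905]]))
(array([ 0.55952815, -0.19213375]), np.float64(-0.333213546283803), array([[-0.0040809 , -0.0031806 ],
       [-0.00096326,  0.00525121],
       [ 0.00311221,  0.00213025],
       [ 0.00193195, -0.00420086]]))
scale [[0.6272 0.3105 0.06  ]
 [0.6529 0.1239 0.06  ]
 [0.4957 0.1005 0.06  ]
 [0.4712 0.2891 0.06  ]] (array([0.50727818, 0.19850042]), np.float64(0.1368902269399447), array([[-8.54159893e-04, -5.18185086e-04],
       [-1.04591030e-03,  1.08865494e-03],
       [ 2.65045124e-04, -5.07474802e-04],
       [ 1.63502507e-03, -6.29950490e-05]]))
carrier (array([0.50848259, 0.1991774 ]), np.float64(0.12681951741878014), array([[-0.00050918, -0.00090792],
       [-0.00131516,  0.00030036],
       [ 0.00143038,  0.00110647],
       [ 0.00039395, -0.00049891]]))
screws [0.55394707 0.20623606 0.082     ] [[0.5859 0.266  0.082 ]
 [0.6013 0.1574 0.082 ]
 [0.5221 0.1464 0.082 ]
 [0.5065 0.2552 0.082 ]]
jar [[ 0.437 -0.159  0.105]]
mug [[ 0.579 -0.081  0.09 ]]
bottletop [[0.70591349 0.21208091 0.19      ]]
pole [[0.53811561 0.31661387 0.02      ]]
```

```bash
python3 -m inch '[[[0,0.042,-0.018,0,0,0,0.5],[0,0.042,-0.018,0,0,0,0.5],[0,0.042,-0.018,0,0,0,0.5],[0,0.042,-0.018,0,0,0,0.5],[0,0.042,-0.018,0,0,0,0.5],[0,0.042,-0.018,0,0,0,0.5],[0,0.042,-0.018,0,0,0,0.5],[0,0.042,-0.018,0,0,0,0.5],[0,0.042,-0.018,0,0,0,0.5],[0,0.042,-0.018,0,0,0,0.5]]]' 60 && python3 -m inch '[[[0,0,0,-0.144,0,0,0.5],[0,0,0,-0.144,0,0,0.5],[0,0,0,-0.144,0,0,0.5],[0,0,0,-0.144,0,0,0.5],[0,0,0,-0.144,0,0,0.5],[0,0,0,-0.144,0,0,0.5],[0,0,0,-0.144,0,0,0.5],[0,0,0,-0.144,0,0,0.5],[0,0,0,-0.144,0,0,0.5],[0,0,0,-0.144,0,0,0.5],[0,0,0,-0.144,0,0,0.5],[0,0,0,-0.144,0,0,0.5],[0,0,0,-0.144,0,0,0.5],[0,0,0,-0.144,0,0,0.5],[0,0,0,-0.144,0,0,0.5],[0,0,0,-0.144,0,0,0.5],[0,0,0,-0.144,0,0,0.5]]]'
cat >> h.py <<'E'
def go(p,jaw):  # print tool-frame shift and turn to reach world p with jaw yaw, tool down
    s=telemetry.read_state();R=cv2.Rodrigues(np.array(s['orientation']))[0]
    z=np.array([np.cos(jaw),np.sin(jaw),0]);x=np.array([0,0,-1.]);G=np.c_[x,np.cross(z,x),z]
    w=cv2.Rodrigues(R.T@G)[0].ravel()
    print('t',round(s['t'],2),'pos',s['tool_pos'].round(4),'yaw',round(float(np.arctan2(R[1,2],R[0,2])),4),'F',s['force'].round(1),'op',round(s['opening'],4))
    print('shift',(R.T@(np.array(p)-s['tool_pos'])).round(4),'turn',w.round(4),'tilt-x',R[:,0].round(3))
E
python3 - <<'E'
from h import *
go([.541,-.245,.11],1.238)
b=cam('top');f=b['frame']
# walls: sample overlay of the estimated rim outline
c=np.array([.5595,-.192]);th=-.333;R=np.array([[np.cos(th),-np.sin(th)],[np.sin(th),np.cos(th)]])
v=cv2.resize(f[150:278,246:366],(720,600*128//100*100//128),interpolation=cv2.INTER_CUBIC) if 0 else cv2.resize(f[150:250,246:366],(720,600),interpolation=cv2.INTER_CUBIC)
for m in ([(.075,.06),(.075,-.06),(-.075,-.06),(-.075,.06)],[(.067,.052),(.067,-.052),(-.067,-.052),(-.067,.052)]):
    q=proj(b,np.c_[np.array(m)@R.T+c,np.full(4,.024)])
    q=((q-[246,150]+.5)*6-.5).round().astype(int); cv2.polylines(v,[q],True,(0,0,255),1)
cv2.imwrite('pics/4.png',v)
E
```

```text
t: 1.2
tool_pos: [0.5498, -0.2338, 0.2326]
orientation: [0.944, 1.36, -0.944]
force: [-0.3, -0.7, -0.4]
opening: 0.0465
t: 2.9
tool_pos: [0.5524, -0.2245, 0.2267]
orientation: [-1.022, 1.316, 1.042]
force: [0.8, -0.3, 0.4]
opening: 0.0467
t 2.9 pos [ 0.5524 -0.2245  0.2267] yaw 1.3318 F [ 0.8 -0.3  0.4] op 0.0467
shift [ 0.1166  0.0049 -0.0232] turn [ 0.0939  0.0045 -0.0117] tilt-x [-0.01   0.008 -1.   ]
```

View pics/4.png

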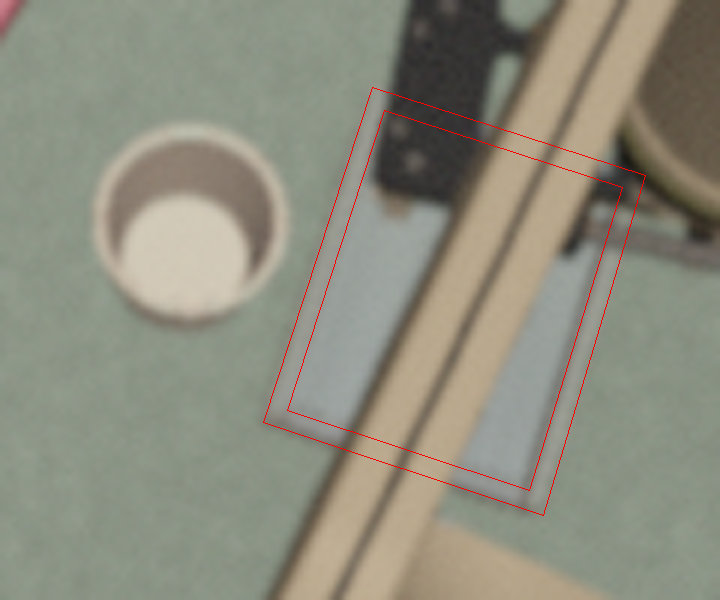

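The outline fits the rim within about 2 mm: the right wall runs from (645,178) to (543,515), and the mug at (190,222) and the jar are clear of it. I'll align and descend over the middle of the right wall.

```bash
python3 -m inch '[[[0.02,0.002,-0.008,0.047,0,-0.006,0.5],[0.03,0.002,-0.008,0.047,0,-0.006,0.5],[0.03,0.001,-0.007,0,0,0,0.5],[0.03,0,0,0,0,0,0.5],[0,0,0,0,0,0,0.5]]]'
python3 - <<'E'
from h import *
go([.541,-.245,.027],1.238)
b=cam('scene')
q=proj(b,[.541,-.245,.03])[0].astype(int);print(q)
f=b['frame'][q[1]-40:q[1]+40,q[0]-50:q[0]+50]
cv2.imwrite('pics/5.png',cv2.resize(f,(700,560),interpolation=cv2.INTER_CUBIC))
E
```

```text
t: 3.45
tool_pos: [0.5416, -0.2456, 0.1145]
orientation: [-0.954, 1.346, 0.954]
force: [-1.2, 0.6, -0.5]
opening: 0.0465
t 3.45 pos [ 0.5416 -0.2456  0.1145] yaw 1.2301 F [-1.2  0.6 -0.5] op 0.0465
shift [ 0.0875  0.0011 -0.    ] turn [-0.0079  0.0043  0.0035] tilt-x [ 0.005  0.003 -1.   ]
[188 183]
```

View pics/5.png

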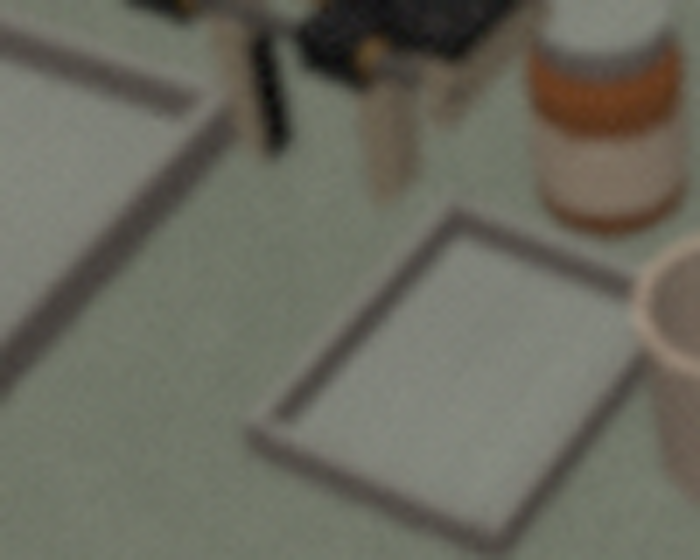

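Run:
```python
from h import *
b=cam('scene')
P=ray(b,[((u+.5)/7-.5+138,(v+.5)/7-.5+143) for u,v in[(458,207),(252,430),(494,540)]],.024)
print(P.round(4),'ctr',(P[0]+P[2])/2,'wall mid outer',(P[0]+P[1])/2,np.linalg.norm(P[0]-P[1]),np.linalg.norm(P[1]-P[2]))
d=P[1]-P[0];print(np.arctan2(d[1],d[0]))
```

```text
[[ 0.4824 -0.2169  0.024 ]
 [ 0.6161 -0.2674  0.024 ]
 [ 0.6551 -0.1615  0.024 ]] ctr [ 0.56877524 -0.1891987   0.024     ] wall mid outer [ 0.54927279 -0.24215132  0.024     ] 0.14288273361487794 0.1128596527700978
-0.3615088173143196
```

```bash
python3 -m inch '[[[0.03,0.001,0.002,0,0.004,0,0.5],[0.03,0,0,0,0,0,0.5],[0.02,0,0,0,0,0,0.5],[0.008,0,0,0,0,0,0.5],[0,0,0,0,0,0,0.5]]]'
python3 - <<'E'
from h import *
go([.543,-.243,.025],1.22)
E
```

```text
t: 4.05
tool_pos: [0.5546, -0.2493, 0.0434]
orientation: [-0.973, 1.338, 0.928]
force: [0.3, 0.7, -0.3]
opening: 0.0466
t 4.05 pos [ 0.5546 -0.2493  0.0434] yaw 1.2276 F [ 0.3  0.7 -0.3] op 0.0466
shift [0.018  0.0136 0.0021] turn [ 0.0076 -0.0041  0.0303] tilt-x [ 0.027 -0.014 -1.   ]
```

```bash
python3 -m inch '[[[0,0.007,0.001,0.004,-0.004,0.03,0.5],[0,0.004,0.001,0,0,0,0.5],[0,0,0,0,0,0,0.5]]]'
python3 - <<'E'
from h import *
go([.543,-.243,.025],1.22)
E
```

```text
t: 4.35
tool_pos: [0.5483, -0.2453, 0.0495]
orientation: [-0.955, 1.35, 0.943]
force: [0.3, -0.1, -0.2]
opening: 0.046
t 4.35 pos [ 0.5483 -0.2453  0.0495] yaw 1.2229 F [ 0.3 -0.1 -0.2] op 0.046
shift [0.0244 0.006  0.0003] turn [ 0.0029 -0.0014  0.008 ] tilt-x [ 0.007 -0.004 -1.   ]
```

```bash
python3 -m inch '[[[0.01,0.003,0,0,0,0.008,0.5],[0.01,0.002,0,0,0,0,0.5],[0.004,0,0,0,0,0,0.5],[0,0,0,0,0,0,0.5]]]'
python3 - <<'E'
from h import *
go([.543,-.243,.025],1.22)
E
```

```text
t: 4.75
tool_pos: [0.5447, -0.2442, 0.0256]
orientation: [-0.953, 1.353, 0.945]
force: [-0.1, -0.3, -0.8]
opening: 0.0467
t 4.75 pos [ 0.5447 -0.2442  0.0256] yaw 1.2229 F [-0.1 -0.3 -0.8] op 0.0467
shift [0.0006 0.002  0.0005] turn [ 0.0029 -0.0021  0.0041] tilt-x [ 0.003 -0.003 -1.   ]
```

Good. Now I'll close the jaws.

```bash
python3 -m inch '[[[0,0,0,0,0,0,0],[0,0,0,0,0,0,0],[0,0,0,0,0,0,0],[0,0,0,0,0,0,0],[0,0,0,0,0,0,0],[0,0,0,0,0,0,0]]]' 60
python3 - <<'E'
from h import *
go([.543,-.243,.17],1.22)
E
```

```text
t: 5.35
tool_pos: [0.5446, -0.2443, 0.0254]
orientation: [-0.953, 1.354, 0.946]
force: [-0.6, -0.9, -1.6]
opening: 0.0076
t 5.35 pos [ 0.5446 -0.2443  0.0254] yaw 1.2229 F [-0.6 -0.9 -1.6] op 0.0076
shift [-0.1446  0.0014  0.0004] turn [ 0.0029 -0.0022  0.0036] tilt-x [ 0.003 -0.003 -1.   ]
```

```bash
python3 -m inch '[[[-0.01,0,0,0,0,0,0],[-0.02,0,0,0,0,0,0],[-0.03,0,0,0,0,0,0],[-0.03,0,0,0,0,0,0],[-0.03,0,0,0,0,0,0],[-0.03,0,0,0,0,0,0],[-0.02,0,0,0,0,0,0],[0,0,0,0,0,0,0]]]'
python3 - <<'E'
from h import *
go([.4975,.1975,.2],.135)
a=cam('scene');b=cam('top')
o=np.zeros((420,800,3),np.uint8)
s=telemetry.read_state()['tool_pos']
for i,c in enumerate((a,b)):
    q=proj(c,s)[0].astype(int);print(q)
    y,x=max(q[1]-52,0),max(q[0]-50,0)
    print(x,y);o[:,400*i:400*i+400]=cv2.resize(c['frame'][y:y+105,x:x+100],(400,420),interpolation=cv2.INTER_CUBIC)
cv2.imwrite('pics/6.png',o)
E
```

```text
t: 6.15
tool_pos: [0.541, -0.2419, 0.2016]
orientation: [-0.948, 1.358, 0.952]
force: [0.8, -1.1, -3.1]
opening: 0.0075
t 6.15 pos [ 0.541  -0.2419  0.2016] yaw 1.2233 F [ 0.8 -1.1 -3.1] op 0.0075
shift [0.0019 0.1906 0.3984] turn [ 1.0883 -0.0037 -0.0032] tilt-x [-0.005  0.    -1.   ]
[181 137]
131 85
[355 194]
305 142
```

View pics/6.png

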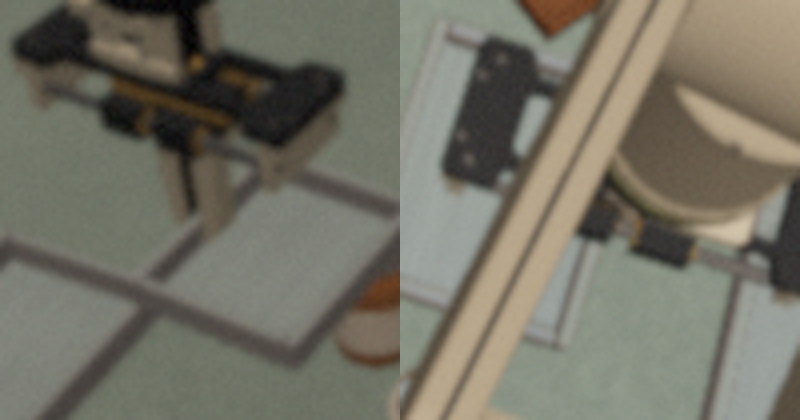

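Run:
```python
from h import *
s=telemetry.read_state();R=cv2.Rodrigues(np.array(s['orientation']))[0]
a=cam('scene');b=cam('top')
f=lambda c,l,x,y,o,:ray(c,[((u-o+.5)/4-.5+x,(v+.5)/4-.5+y) for u,v in l],s['tool_pos'][2]-.0014)
A=f(a,[(143,278),(293,362)],131,85,0);B=f(b,[(440,20),(568,347)],305,142,400)
for n,P in(('scene FR,FL',A),('top FL,NR',B)):print(n,((P-s['tool_pos'])@R).round(4))
```

```text
scene FR,FL [[ 0.0008 -0.0674  0.0031]
 [ 0.0005 -0.0841  0.1214]]
top FL,NR [[ 0.0007 -0.071   0.1141]
 [ 0.0021  0.0749 -0.0031]]
```

```bash
python3 -m inch '[[[0,0,0,0.06,0,0,0],[0,0,0,0.12,0,0,0],[0,0,0,0.12,0,0,0],[0,0,0,0.12,0,0,0],[0,0,0,0.12,0,0,0],[0,0,0,0.12,0,0,0],[0,0,0,0.12,0,0,0],[0,0,0,0.12,0,0,0],[0,0,0,0.1,0,0,0],[0,0,0,0.05,0,0,0],[0,0,0,0,0,0,0]]]'
python3 - <<'E'
from h import *
go([.498,.195,.19],.135)
E
```

```text
t: 7.45
tool_pos: [0.5255, -0.2335, 0.168]
orientation: [-0.079, 1.617, 0.125]
force: [0.1, 0.0, -3.4]
opening: 0.0075
t 7.45 pos [ 0.5255 -0.2335  0.168 ] yaw 0.1302 F [ 0.1  0.  -3.4] op 0.0075
shift [-0.0096  0.4289  0.0273] turn [-0.0055 -0.0468 -0.0322] tilt-x [-0.051  0.026 -0.998]
```

```bash
python3 -m inch '[[[-0.02,0,0,0,-0.04,-0.03,0],[-0.015,0.02,0.003,0,0,0,0],[0,0.04,0.003,0,0,0,0],[0,0.04,0.003,0,0,0,0],[0,0.04,0.003,0,0,0,0],[0,0.04,0.003,0,0,0,0],[0,0.04,0.003,0,0,0,0],[0,0.04,0.003,0,0,0,0],[0,0.04,0.003,0,0,0,0],[0,0.02,0,0,0,0,0],[0,0,0,0,0,0,0]]]'
python3 - <<'E'
from h import *
go([.498,.195,.17],.135)
E
```

```text
t: 8.55
tool_pos: [0.4958, 0.0992, 0.1892]
orientation: [-0.108, 1.599, 0.124]
force: [-0.5, -0.6, -3.6]
opening: 0.0078
t 8.55 pos [0.4958 0.0992 0.1892] yaw 0.147 F [-0.5 -0.6 -3.6] op 0.0078
shift [0.0199 0.0942 0.0168] turn [ 0.0118 -0.0302 -0.0125] tilt-x [-0.032  0.008 -0.999]
```

```bash
python3 -m inch '[[[0.005,0.02,0.003,0.006,-0.03,-0.012,0],[0.005,0.025,0.004,0.006,0,0,0],[0.005,0.025,0.005,0,0,0,0],[0,0.02,0.003,0,0,0,0],[0,0,0,0,0,0,0],[0,0,0,0,0,0,0]]]'
python3 - <<'E'
from h import *
go([.498,.195,.13],.135)
E
```

```text
t: 9.15
tool_pos: [0.4948, 0.1894, 0.1672]
orientation: [-0.114, 1.578, 0.109]
force: [-0.1, 1.0, -2.4]
opening: 0.0075
t 9.15 pos [0.4948 0.1894 0.1672] yaw 0.1419 F [-0.1  1.  -2.4] op 0.0075
shift [0.0372 0.0052 0.0043] turn [ 0.0069 -0.0099  0.0028] tilt-x [-0.009 -0.004 -1.   ]
```

```bash
python3 -m inch '[[[0.015,0.003,0.002,0.006,-0.01,0.003,0],[0.015,0.002,0.002,0,0,0,0],[0.015,0,0,0,0,0,0],[0.005,0,0,0,0,0,0],[0,0,0,0,0,0,0],[0,0,0,0,0,0,0]]]'
python3 - <<'E'
from h import *
go([.498,.195,.108],.135)
a=cam('scene');b=cam('top')
o=np.zeros((480,800,3),np.uint8)
for i,c in enumerate((a,b)):
    q=proj(c,[.553,.205,.1])[0].astype(int)
    y,x=max(q[1]-60,0),max(q[0]-50,0)
    print(x,y);o[:,400*i:400*i+400]=cv2.resize(c['frame'][y:y+120,x:x+100],(400,480),interpolation=cv2.INTER_CUBIC)
cv2.imwrite('pics/7.png',o)
E
```

```text
t: 9.75
tool_pos: [0.4978, 0.19, 0.1127]
orientation: [-0.107, 1.572, 0.104]
force: [-0.7, -0.5, -4.1]
opening: 0.0075
t 9.75 pos [0.4978 0.19   0.1127] yaw 0.1341 F [-0.7 -0.5 -4.1] op 0.0075
shift [0.0047 0.0049 0.0009] turn [-0.0009 -0.0037  0.0019] tilt-x [-0.003 -0.002 -1.   ]
303 127
105 138
```

View pics/7.png

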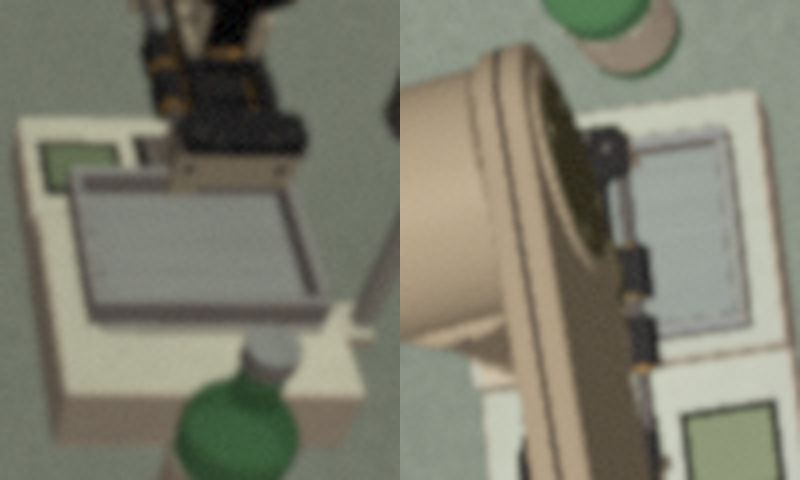

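Run:
```python
from h import *
a=cam('scene');b=cam('top');z=telemetry.read_state()['tool_pos'][2]-.0014
f=lambda c,l,x,y,z:ray(c,[((u+.5)/4-.5+x,(v+.5)/4-.5+y) for u,v in l],z)[:,:2]
th=.135;R=np.array([[np.cos(th),-np.sin(th)],[np.sin(th),np.cos(th)]]);o=np.array([.5078,.1990])
S=lambda P:((P-o)@R).round(4).tolist()
print('top pan far-y,near-y',S(f(b,[(329,128),(350,326)],105,138,z)),'scale far -y (.135,-.095)',S(f(b,[(357,92)],105,138,.06)))
print('scene pan far-y, far+y, near-y',S(f(a,[(90,305),(327,298),(70,172)],303,127,z)),'scale far-y, far+y',S(f(a,[(57,392),(364,388)],303,127,.06)))
```

```text
top pan far-y,near-y [[0.0998, -0.0821], [-0.0175, -0.0809]] scale far -y (.135,-.095) [[0.1336, -0.0946]]
scene pan far-y, far+y, near-y [[0.1097, -0.0837], [0.1019, 0.0628], [-0.0064, -0.0813]] scale far-y, far+y [[0.1368, -0.0994], [0.131, 0.0939]]
```

```bash
python3 -m inch '[[[0,0.005,0.0005,-0.005,-0.003,0.002,0],[0,0.002,0.0005,-0.005,0,0,0],[0.002,0,0,0,0,0,0],[0,0,0,0,0,0,0]]]'
python3 - <<'E'
from h import *
go([.498,.1975,.1078],.145)
E
```

```text
t: 10.35
tool_pos: [0.4993, 0.1989, 0.1131]
orientation: [-0.113, 1.564, 0.116]
force: [-0.4, -0.4, -4.3]
opening: 0.0074
t 10.35 pos [0.4993 0.1989 0.1131] yaw 0.1459 F [-0.4 -0.4 -4.3] op 0.0074
shift [ 0.0053 -0.0012 -0.0016] turn [ 0.0009  0.0043 -0.0012] tilt-x [ 0.004  0.002 -1.   ]
```

```bash
python3 -m inch '[[[0.003,-0.001,-0.001,0,0.004,0,0],[0.002,0,0,0,0,0,0],[0.001,0,0,0,0,0,0],[0,0,0,0,0,0,0]]]'
python3 - <<'E'
from h import *
go([.498,.1975,.1078],.145)
E
```

```text
t: 10.75
tool_pos: [0.4987, 0.1979, 0.1073]
orientation: [-0.114, 1.567, 0.116]
force: [-1.2, 0.3, -0.6]
opening: 0.0076
t 10.75 pos [0.4987 0.1979 0.1073] yaw 0.1462 F [-1.2  0.3 -0.6] op 0.0076
shift [-0.0005 -0.0003 -0.0008] turn [ 0.0012  0.0007 -0.0014] tilt-x [ 0.     0.001 -1.   ]
```

```bash
python3 -m inch '[[[0,0,0,0,0,0,0.3],[0,0,0,0,0,0,0.3],[0,0,0,0,0,0,0.3],[0,0,0,0,0,0,0.3]]]' && python3 -m inch '[[[-0.02,0,0,0,0,0,0.3],[-0.03,0,0,0,0,0,0.3],[-0.03,0,0,0,0,0,0.3],[-0.02,0,0,0,0,0,0.3],[0,0,0,0,0,0,0.3]]]'
python3 - <<'E'
from h import *
go([.553,.205,.2],.145)
a=cam('scene');b=cam('top')
o=np.zeros((480,800,3),np.uint8)
for i,c in enumerate((a,b)):
    x,y=((303,127),(105,138))[i]
    o[:,400*i:400*i+400]=cv2.resize(c['frame'][y:y+120,x:x+100],(400,480),interpolation=cv2.INTER_CUBIC)
cv2.imwrite('pics/8.png',o)
E
```

```text
t: 11.15
tool_pos: [0.5002, 0.198, 0.1085]
orientation: [-0.113, 1.564, 0.116]
force: [0.9, -0.6, -0.2]
opening: 0.0276
t: 11.65
tool_pos: [0.4991, 0.1975, 0.2109]
orientation: [-0.113, 1.566, 0.115]
force: [1.1, 0.3, 0.4]
opening: 0.0279
t 11.65 pos [0.4991 0.1975 0.2109] yaw 0.1457 F [1.1 0.3 0.4] op 0.0279
shift [ 0.011  -0.0004  0.0544] turn [ 0.0007  0.002  -0.0012] tilt-x [ 0.002  0.001 -1.   ]
```

View pics/8.png

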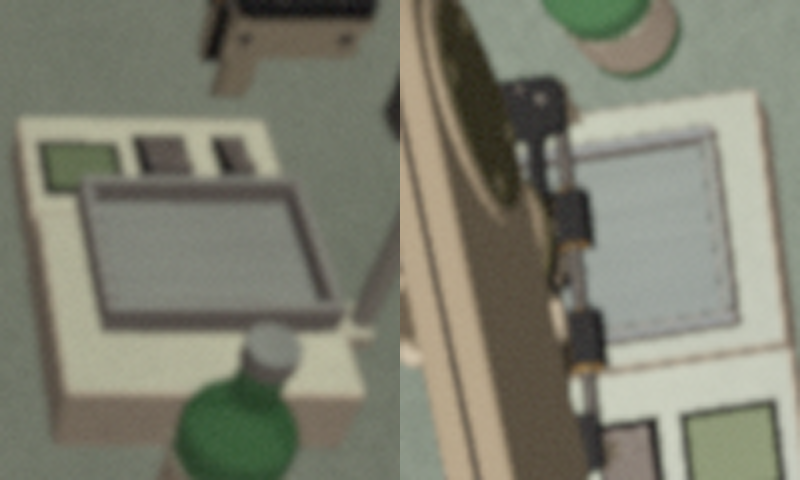

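Run:
```python
from h import *
a=cam('scene');b=cam('top');z=.106
f=lambda c,l,x,y,z:ray(c,[((u+.5)/4-.5+x,(v+.5)/4-.5+y) for u,v in l],z)[:,:2]
th=.135;R=np.array([[np.cos(th),-np.sin(th)],[np.sin(th),np.cos(th)]]);o=np.array([.5078,.1990])
S=lambda P:((P-o)@R)
T=S(f(b,[(316,127),(338,323)],105,138,z));print('top',T.round(4),S(f(b,[(357,92)],105,138,.06)).round(4))
Q=S(f(a,[(103,310),(342,300),(297,178),(80,179)],303,127,z));print('scene',fit([(.06,-.075),(.06,.075),(-.06,.075),(-.06,-.075)],Q),Q.round(4))
W=S(f(a,[(57,392),(364,388)],303,127,.06));print(W.round(4))
for d in(.0,):
    for c,x,y in((b,105,138),(a,303,127)):
        P=np.array([(.105,-.075),(-.015,-.075),(.105,.075),(-.015,.075)])@R.T+o
        print('expected crop px',((proj(c,np.c_[P,np.full(4,z)])-[x,y]+.5)*4).round(0).tolist())
```

```text
top [[ 0.1031 -0.0737]
 [-0.0138 -0.0734]] [[ 0.1336 -0.0946]]
scene (array([ 0.04764736, -0.00024243]), np.float64(0.03155820807110457), array([[-0.00161984, -0.00122857],
       [-0.00717786, -0.00175724],
       [ 0.00508057, -0.00043409],
       [ 0.00371713,  0.0034199 ]])) [[ 0.1084 -0.0745]
 [ 0.0981  0.0749]
 [-0.0096  0.0724]
 [-0.0062 -0.0737]]
[[ 0.1368 -0.0994]
 [ 0.131   0.0939]]
expected crop px [[318.0, 124.0], [342.0, 325.0], [65.0, 160.0], [82.0, 363.0]]
expected crop px [[102.0, 306.0], [77.0, 170.0], [346.0, 309.0], [299.0, 173.0]]
```

The scene shows the pan square on the carrier with rim corners at (80,180), (297,178), (342,300) and (103,310). Both cameras put it within about 3 mm and 0.03 rad. Next I'll close the fingers and press at the centre.

```bash
python3 -m inch '[[[0,0,0.02,0,0,0,0],[0,0,0.02,0,0,0,0],[0.01,0,0.005,0,0,0,0],[0.03,0,0,0,0,0,0],[0.03,0,0,0,0,0,0],[0.015,0,0,0,0,0,0],[0,0,0,0,0,0,0]]]'
python3 - <<'E'
from h import *
go([.547,.204,.104],.145)
E
```

```text
t: 12.55
tool_pos: [0.5335, 0.2013, 0.1038]
orientation: [-0.118, 1.591, 0.112]
force: [-0.6, -0.8, -0.1]
opening: 0.0006
t 12.55 pos [0.5335 0.2013 0.1038] yaw 0.1458 F [-0.6 -0.8 -0.1] op 0.0006
shift [-0.0006  0.0007  0.0138] turn [ 0.0008 -0.0235  0.002 ] tilt-x [-0.023 -0.005 -1.   ]
```

```bash
python3 -m inch '[[[-0.008,0.001,0.006,0,-0.023,0.002,0],[0,0,0.006,0,0,0,0],[0,0,0,0,0,0,0],[0.003,0,0,0,0,0,0],[0,0,0,0,0,0,0]]]'
python3 - <<'E'
from h import *
go([.547,.204,.104],.145)
E
```

```text
t: 13.05
tool_pos: [0.5466, 0.2046, 0.1107]
orientation: [-0.114, 1.565, 0.115]
force: [-0.1, -0.0, -1.1]
opening: 0.0007
t 13.05 pos [0.5466 0.2046 0.1107] yaw 0.146 F [-0.1 -0.  -1.1] op 0.0007
shift [ 0.0067 -0.0006  0.0003] turn [ 0.001   0.0032 -0.0005] tilt-x [ 0.003  0.001 -1.   ]
```

```bash
python3 -m inch '[[[0.004,0,0,0,0,0,0],[0.003,0,0,0,0,0,0],[0.003,0,0,0,0,0,0],[0.003,0,0,0,0,0,0]]]'; python3 -m inch '[[[0.004,0,0,0,0,0,0],[0.003,0,0,0,0,0,0]]]'
```

```text
t: 13.45
tool_pos: [0.5476, 0.2048, 0.0986]
orientation: [-0.114, 1.562, 0.115]
force: [-0.1, 0.6, 1.0]
opening: 0.0005
t: 13.65
tool_pos: [0.5479, 0.2049, 0.095]
orientation: [-0.114, 1.562, 0.116]
force: [-22.5, -7.1, 46.5]
opening: 0.0005
```

```bash
python3 -m inch '[[[-0.005,0,0,0,0,0,0],[-0.02,0,0,0,0,0,0],[-0.04,0,0,0,0,0,0],[-0.04,0,-0.03,0,0,0,0],[-0.01,0,-0.05,0,0,0,0],[0,0,-0.05,0,0,0,0],[0,0,0,0,0,0,0]]]'
python3 - <<'E'
from h import *
go([.4365,.1917,.12],.14)
a=cam('scene');b=cam('top')
o=np.zeros((480,800,3),np.uint8)
for i,c in enumerate((a,b)):
    x,y=((303,127),(105,138))[i]
    o[:,400*i:400*i+400]=cv2.resize(c['frame'][y:y+120,x:x+100],(400,480),interpolation=cv2.INTER_CUBIC)
cv2.imwrite('pics/9.png',o)
E
```

```text
t: 14.35
tool_pos: [0.4131, 0.1845, 0.2104]
orientation: [-0.114, 1.567, 0.114]
force: [-0.3, 0.4, 0.0]
opening: 0.0
t 14.35 pos [0.4131 0.1845 0.2104] yaw 0.1452 F [-0.3  0.4  0. ] op 0.0
shift [0.0904 0.0038 0.0241] turn [ 0.0052  0.001  -0.0003] tilt-x [ 0.001  0.    -1.   ]
```

View pics/9.png

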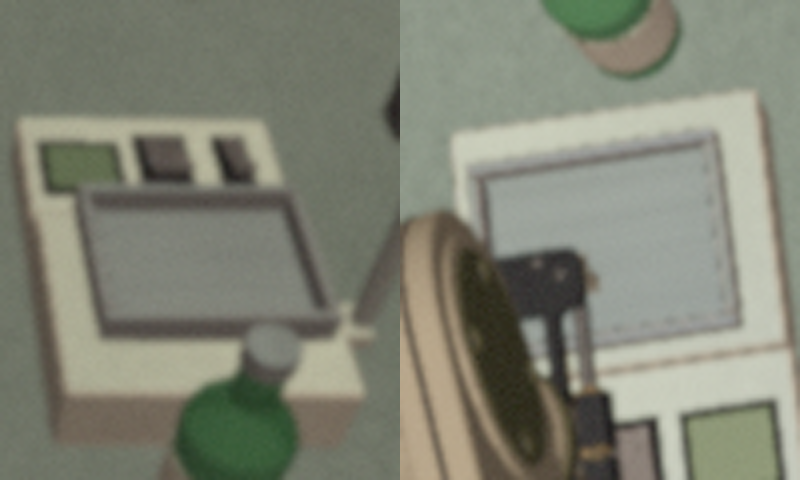

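Run:
```python
from h import *
a=cam('scene');b=cam('top');z=.098
f=lambda c,l,x,y,z,k=4:ray(c,[((u+.5)/k-.5+x,(v+.5)/k-.5+y) for u,v in l],z)[:,:2]
th=.135;R=np.array([[np.cos(th),-np.sin(th)],[np.sin(th),np.cos(th)]]);o=np.array([.5078,.1990])
S=lambda P:((P-o)@R)
print('top',S(f(b,[(468,165),(717,130),(740,323)],5,138,z)).round(4) if 0 else S(f(b,[(68,166),(317,130),(340,324)],105,138,z)).round(4))
for z in(.106,.098): print(z,fit([(.06,-.075),(.06,.075),(-.06,.075),(-.06,-.075)],S(f(a,[(103,319),(339,318),(293,188),(79,189)],303,127,z))))
print('rocker centre (crop3 573-632,352-450)',S(f(b,[(601-400,402)],112,155,.057)).round(4),'light',S(f(b,[(516-400,414)],112,155,.057)).round(4))
go([.4443,.1984,.10],.135)
```

```text
top [[ 0.1031  0.0753]
 [ 0.1033 -0.0729]
 [-0.0134 -0.0733]]
0.106 (array([ 0.05786234, -0.00360475]), np.float64(0.016361556851583383), array([[-0.00352391,  0.00205245],
       [-0.00398096, -0.00310394],
       [ 0.00333691, -0.00294008],
       [ 0.00416796,  0.00399157]]))
0.098 (array([ 0.0504475 , -0.00039853]), np.float64(0.016361556851583435), array([[-0.00281629,  0.00116993],
       [-0.00330905, -0.00221023],
       [ 0.002627  , -0.00206845],
       [ 0.00349835,  0.00310876]]))
rocker centre (crop3 573-632,352-450) [[-0.0843  0.0078]] light [[-0.0841  0.0585]]
t 14.55 pos [0.4193 0.1854 0.2118] yaw 0.1441 F [ 0.5  0.3 -0.2] op 0.0005
shift [0.1119 0.0092 0.0261] turn [ 0.0091  0.0046 -0.0005] tilt-x [ 0.004  0.001 -1.   ]
```

The pan is now lower (z of 0.098 fits) and still centred: about 1 mm off in the top view, about 5 mm in x in the biased scene view. The rocker is where it should be, so I'll go above its far end.

```bash
python3 -m inch '[[[0.01,0.004,0.012,0.009,0.004,0,0],[0.03,0.004,0.012,0,0,0,0],[0.03,0,0,0,0,0,0],[0.02,0,0,0,0,0,0],[0,0,0,0,0,0,0]]]'
python3 - <<'E'
from h import *
go([.4443,.1984,.083],.135)
E
```

```text
t: 15.05
tool_pos: [0.4503, 0.1981, 0.1184]
orientation: [-0.104, 1.567, 0.104]
force: [0.2, -0.3, -0.4]
opening: 0.0004
t 15.05 pos [0.4503 0.1981 0.1184] yaw 0.1325 F [ 0.2 -0.3 -0.4] op 0.0004
shift [ 0.0354  0.0011 -0.006 ] turn [-0.0025  0.0015 -0.0004] tilt-x [ 0.001  0.001 -1.   ]
```

```bash
python3 -m inch '[[[0.012,0.001,-0.004,0,0,0,0],[0.012,0,-0.002,0,0,0,0],[0.006,0,0,0,0,0,0],[0,0,0,0,0,0,0]]]'
python3 - <<'E'
from h import *
go([.4443,.1984,.072],.135)
E
```

```text
t: 15.45
tool_pos: [0.4463, 0.1987, 0.0873]
orientation: [-0.103, 1.566, 0.104]
force: [0.0, -1.0, -0.5]
opening: 0.0003
t 15.45 pos [0.4463 0.1987 0.0873] yaw 0.1319 F [ 0.  -1.  -0.5] op 0.0003
shift [ 0.0153 -0.0001 -0.002 ] turn [-0.0031  0.002  -0.0005] tilt-x [ 0.002  0.001 -1.   ]
```

```bash
python3 -m inch '[[[0.004,0,-0.001,0,0,0,0],[0.003,0,0,0,0,0,0],[0.003,0,0,0,0,0,0]]]'; python3 -m inch '[[[0.003,0,0,0,0,0,0],[0.001,0,0,0,0,0,0]]]'
```

```text
t: 15.75
tool_pos: [0.4469, 0.199, 0.079]
orientation: [-0.102, 1.562, 0.105]
force: [0.5, 0.3, 2.6]
opening: 0.0004
t: 15.95
tool_pos: [0.4474, 0.1991, 0.0752]
orientation: [-0.102, 1.561, 0.105]
force: [0.5, 0.2, 0.2]
opening: 0.0006
```

```bash
python3 -m inch '[[[0.002,0,0,0,0,0,0],[0.002,0,0,0,0,0,0]]]'; python3 -m inch '[[[-0.01,0,0,0,0,0,0],[-0.04,0,0,0,0,0,0],[-0.04,0,0,0,0,0,0],[-0.04,-0.02,-0.03,0,0,0,0],[0,-0.05,-0.02,0,0,0,0],[0,-0.05,0,0,0,0,0],[0,-0.05,0,0,0,0,0],[0,0,0,0,0,0,0],[0,0,0,0,0,0,0]]]'
python3 - <<'E'
from h import *
a=cam('scene');b=cam('top')
o=np.zeros((560,800,3),np.uint8)
for i,c in enumerate((a,b)):
    x,y=((303,127),(105,150))[i]
    o[:,400*i:400*i+400]=cv2.resize(c['frame'][y:y+140,x:x+100],(400,560),interpolation=cv2.INTER_CUBIC)
cv2.imwrite('pics/10.png',o)
E
```

```text
t: 16.15
tool_pos: [0.4476, 0.1993, 0.0713]
orientation: [-0.102, 1.561, 0.105]
force: [-7.1, -2.4, 19.5]
opening: 0.0002
t: 17.05
tool_pos: [0.4214, 0.023, 0.2059]
orientation: [-0.105, 1.557, 0.104]
force: [1.3, -0.3, 0.8]
opening: 0.0004
```

View pics/10.png

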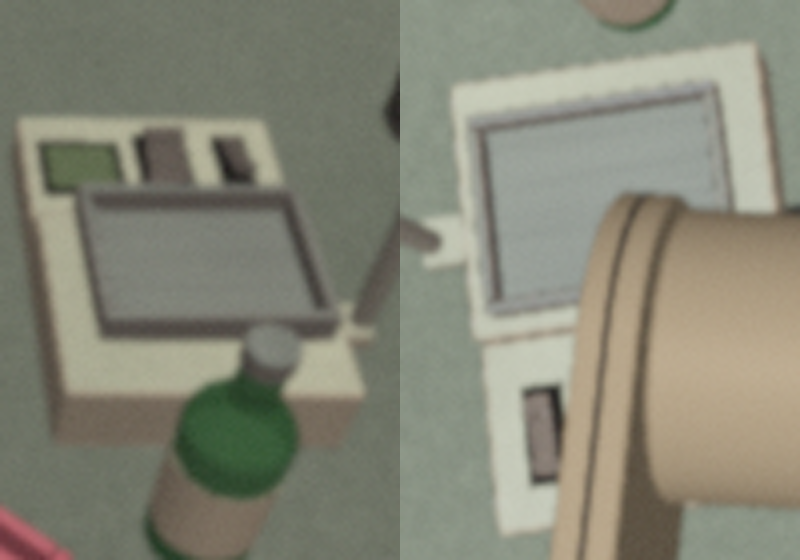

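The wide rocker at (165,155) now lies with its near end up. The narrow one at (235,160) is unchanged and the pan is unmoved. Before handing in, I'll check the bystanders against the first picture.

Run:
```python
from h import *
a=cam('scene');n=cv2.resize(a['frame'],(800,600),interpolation=cv2.INTER_CUBIC);p=cv2.imread('pics/1.png')
g=lambda i:cv2.cvtColor(i,cv2.COLOR_BGR2GRAY)
for k,(x,y,w,h) in dict(jar=(330,212,42,62),mug=(356,272,48,66),bottle=(528,325,64,98)).items():
    r=cv2.matchTemplate(g(n)[y-15:y+h+15,x-15:x+w+15],g(p)[y:y+h,x:x+w],cv2.TM_CCOEFF_NORMED);_,m,_,l=cv2.minMaxLoc(r);print(k,round(m,3),np.array(l)-15)
s=telemetry.read_state();print(s['t'],s['force'],abs(s['dq']).max())
workorder.close_job()
```

```text
jar 0.996 [0 0]
mug 0.96 [0 0]
bottle 0.928 [0 1]
17.2 [-0.49189718  0.29617744 -0.90533657] 0.0192960072490045
the job is handed in; nothing more can be done
```

I placed the small grey steel pan on the raised carrier, pressed it down until it stayed down, then switched the wide rocker on. I handed the job in at 17.2 s of the 58 s allowed. No verdict comes back, so this rests on my own checks.

- **Pan placement:** I carried the pan by its long wall and let it go on the raised carrier. Both cameras then put it within about 3 mm of centre and 0.03 rad of square.
- **Pressing:** I pressed near the middle with closed fingers. They bottomed out at the height expected for the carrier down, and the last press step reached 46 N. The pan stayed visibly lower afterwards.
- **Switching on:** The last picture shows the wide rocker with its near end up. The narrow rocker looks unchanged.
- **Bystanders:** The jar and mug show no shift from the first picture and the bottle at most 1 pixel. The arm was clear of everything at hand-in.

**Disagreement:** after pressing, the top camera put the pan about 1 mm off centre, but the scene camera read about 5 mm off in x. The scene camera had also read a few mm off on other points, so I trusted the top view. Both are inside the 10 mm limit.

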